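Marble into the thimble cup with sprung tongs

ROBOT

A 7-joint arm with a two-finger parallel gripper is mounted at the origin on the work surface. World frame = base frame: x ahead of the robot, y to its left, z up, the work surface at z = 0. Lengths are in m, angles in rad, forces in N, time in s.
With the tool pointing down it reaches from about 0.4 to 0.85 m from the base axis. Payload 4.5 kg.
Tool frame: the origin (TCP) lies midway between the tips of the shut fingers; the grasp point (between the pads) lies 19 mm behind it; z points along the fingers, y is the direction in which the jaws open and shut (so a half turn about z gives the same grasp; the last joint's range is limited). The gripper opens to 88 mm and grips with 3 to 60 N. Pads are 18 mm wide; open, the fingers measure 123 mm over their backs; the gripper's body (75 mm by 187 mm) begins 45 mm behind the grasp point.
Start: joints at [-1.126, 0.689, -0.195, 1.565, 0.157, 0.902, -0.215], TCP at [0.25, 0.573, 0.239] pointing down, gripper open.
Joint ranges: [-3.01, 3.01], [-0.46, 2.08], [-1.47, 1.51], [0.13, 2.56], [-1, 4.14], [0.04, 2.09], [-2.66, 2.66]. Speed limits (rad/s): [2.57, 2.57, 3.14, 3.14, 3.14, 3.14, 3.14].

INTERFACE

Orientations are given as a unit quaternion [x, y, z, w].
In Python, from plant import get_state, snapshot, finish_job, find_in gives the robot as it stands.
- The arm moves only by the shell command python3 -m creep 'ROWS' [OPENING] [FORCE]. ROWS is JSON, one flat list of numbers, 6 for each row, row after row: the shift along the tool's x, y, z in mm, then the turn, a rotation vector about the tool's x, y, z in degrees. In form: [tx, ty, tz, wx, wy, wz, tx, ty, tz, wx, wy, wz, ...]. A call has 1 to 5 rows; each row shifts and turns the pose as measured when the row begins, along the tool's axes as they then stand; what a row does not reach is not made up. A row lasts 1/12 s, in which the tool goes at most 41.7 mm and 7.16 degrees, less where a joint would pass 70% of its speed; a pose out of reach is approached as far as the arm can. A call is refused whole if a number of a shift passes 41.7 or a number of a turn 7.16, either way. A call with a gripper value outside its range is refused whole. OPENING is the finger opening in mm, from 0 to 88.1, set as the call begins (- or left out, the last holds). The fingers move at their own pace and stop on an object; FORCE is the grip in N (left out, the last holds). Time passes only in rows, so rows that do not move let the fingers close. It gives the time, the measured TCP pose, the force and the opening at its end, in the units of the state.
- get_state(): the state, without advancing time (a new reading comes with each control period).
- snapshot(name): name is "scene" or "top"; returns a dict with "color" (384x512x3 uint8, red, green, blue), "intrinsics" (3x3 intrinsics, pixels), "extrinsics" (4x4, takes a point from world to camera coordinates). Camera axes: x right, y down, z forward; pixel columns grow to the right and rows downward; lengths in m; the calibration is good to about 2 mm. A picture is of the moment at which its call begins. There is no depth.
- finish_job(): hands the job in, once; it reports no verdict.
Trained networks look in the newest picture that a camera, given by its name, has taken for a name from the list of things; names that differ only in an ending like _2 or _b are one class to them, and where a whole thing is asked for, a point or a joint stands for the part that bears it (a point fixed in the world has none). Each returns a list of dicts, best first, with "score" (0 to 1); they miss things now and then, are a little off and sometimes report something else, mostly with a low value. They report only what shows in the picture. A call takes as long as a camera call. They do not tell look-alikes from the thing itself.
- find_in(thing, camera): "xy" ([column, row] in pixels, amid what is visible of it).
The state is a dict: "clock": time; "q": joint angles; "qd": joint speeds; "joint_torque": joint torques, N m; "tool_pos": TCP position; "eef_rot": TCP orientation; "contact_force": force on the tool from outside, world axes, zero at the start; "moment": the same for the moment, N m; "opening": opening from 0.0 (shut) to 1.0 (fully open).
Only numpy, scipy, OpenCV 4.12 (cv2) and the standard library are available. Lean on these libraries where they do the work, as an engineer would, in place of code of your own. Each camera call takes 0.05 s, during which the arm holds its last target.

TASK

Lift the sprung tongs out of their teak holder and use them to carry the green glass marble from the pine tray into the little white thimble cup, without touching that marble with the gripper itself. Leave the cup standing upright where it is, and put the tongs back upright in their holder.

Things in the scene. Friction and masses are not known exactly. Their poses are not given: they have to be found in the camera images.
- tongs_grip (a point): Point midway between the black grip pads of copper tongs (130 g, tips down); jaw undersides 75 mm below, top 35 mm above. z up, y = squeeze direction. Pads 26 high, 22 wide (x), 54 mm over outer faces when free. Jaws: plates 24 wide (x), 22 high, 3 thick, inside gap 40 mm free. Arms slide parallel: each mm off the pad width is a mm off the gap (up to 24). Springs: 4 N at 48 mm, 10 N at 38.
- green_marble_center (a point): Centre of the green glass marble, 24 mm across, 20 g, in one of three brass ring seats (2.4 mm high, 25 mm across, 60 mm apart) on a fixed pine tray 10 mm thick; centre 12 mm above the tray top. An amber and a blue marble lie in the others. Tongs squeezed to 48 mm over the pads are held with jaws 34 mm apart; at 38 mm (20 N grip) they hold the marble; back at 48 mm they let it go.
- cup_rim (a point): White ceramic thimble cup, loose, 160 g, 36 mm high, 64 mm across at the rim and 52 mm at the foot, wall 4 mm, inner floor 5 mm above its underside. This point is the centre of its mouth, level with the rim; z is up. The mouth is 56 mm wide inside.
- holder_floor (a point): Fixed dark teak holder, an open-topped box 56 mm (its x) by 82 mm (its y), 45 mm high, walls and floor 6 mm: a pocket 44 x 70 mm, 39 mm deep. This point is the centre of the pocket's floor, 6 mm above the table; z is up. The tongs stand on this floor near its centre, their y along the holder's y.
Mind the look-alikes: they are no part of the job. What is shaped like the part that bears tongs_grip but blue or purple is not meant.

How it is judged:
On the way, in this order (a step that is already met when the one before it is completed fails the run):
1. the green marble is lifted off its seat, gripped between the jaws of the tongs (contact force between tongs and green_marble above 0.5 N and height (world z) of green_marble_center above 0.035 m), for 0.2 s.
2. the green marble lies in the cup, let go by the tongs, with the tongs not yet back (horizontal distance between green_marble_center and cup_rim below 0.022 m and z of green_marble_center in the frame of cup_rim below -0.008 m and contact force between tongs and green_marble below 0.1 N and horizontal distance between tongs_grip and holder_floor above 0.05 m), for 0.2 s.
At the end, for the whole second after the job is handed in: The green marble lies in the cup (centre at least 8 mm below the rim, within 22 mm of its axis), the cup is upright within 10 degrees and within 40 mm of where it stood, and the tongs stand tips down in the holder's pocket, leaning under 28 degrees; all released and at rest (horizontal distance between green_marble_center and cup_rim below 0.022 m and z of green_marble_center in the frame of cup_rim below -0.008 m and angle between cup_rim's own z axis and vertical below 0.17 rad and distance of cup_rim from where it was at the start of the episode below 0.04 m and horizontal distance between tongs_grip and holder_floor below 0.045 m and z of tongs_grip in the frame of holder_floor below 0.085 m and angle between tongs_grip's own z axis and vertical below 0.5 rad and linear speed of green_marble below 0.03 m/s and linear speed of tongs below 0.02 m/s); the robot touches nothing.
It fails at once if the gripper itself touches the green marble (contact force between the fingers and green_marble above 0.3 N).
It also fails if it takes over 58 s, if anything falls off the work surface, if the arm or the gripper's body presses on something with over 40 N, if the wrist force passes 120 N, or if a joint passes its speed limit or range.

## Working session

There is one attempt and no reset: what is moved stays moved. The work goes in short steps, Python scripts to look and compute and a shell command to move; the robot and the scene stay as the last step left them, time stands still between calls to the robot, and variables do not carry over. Pictures are saved under pics/ and viewed, and the job is handed in when it is done.

```bash
ls; mkdir -p pics
python3 - <<'E'
from plant import *
import cv2
for n in("scene","top"):
    s=snapshot(n); cv2.imwrite(f"pics/{n}0.png",s["color"][:,:,::-1]); print(s["intrinsics"],s["extrinsics"])
    for t in("tongs_grip","green_marble_center","cup_rim","holder_floor"):
        print(n,t,[(d["xy"],round(d["score"],2)) for d in find_in(t,n)])
st=get_state();print(st["clock"],st["tool_pos"],st["eef_rot"],st["opening"])
E
```

```text
pics
[[363.01787407   0.         257.12390225]
 [  0.         363.01787407 192.92330637]
 [  0.           0.           1.        ]] [[ 0.26966847  0.96269378 -0.02235178 -0.17712576]
 [ 0.59837992 -0.18571326 -0.77939211 -0.26997987]
 [-0.75446696  0.19680262 -0.62613764  1.19554637]
 [ 0.          0.          0.          1.        ]]
scene tongs_grip [([342.1, 142.3], 0.96), ([394.4, 192.7], 0.86), ([364.2, 165.4], 0.73), ([313.2, 151.7], 0.57)]
scene green_marble_center [([210.2, 233.4], 0.68)]
scene cup_rim [([143.5, 209.6], 0.83)]
scene holder_floor []
[[432.29713514   0.         258.17702114]
 [  0.         432.29713514 190.46484166]
 [  0.           0.           1.        ]] [[-0.00225582 -0.99954101 -0.03021064  0.03394669]
 [-0.99801502  0.00415166 -0.06283938  0.556647  ]
 [ 0.06293596  0.03000892 -0.9975663   1.04108668]
 [ 0.          0.          0.          1.        ]]
top tongs_grip [([145.6, 239.6], 0.79), ([199.2, 153.3], 0.68), ([154.4, 196.7], 0.65), ([183.6, 244.9], 0.59), ([148.8, 152.0], 0.55)]
top green_marble_center [([302.3, 174.8], 0.61)]
top cup_rim [([357.7, 227.1], 0.9)]
top holder_floor [([168.1, 200.9], 0.91)]
0.5 [0.24953783 0.57299569 0.23871322] [ 2.03911366e-01  9.78989354e-01 -1.21282211e-05 -6.13274878e-06] 1.0010936135054664
```

View pics/scene0.png

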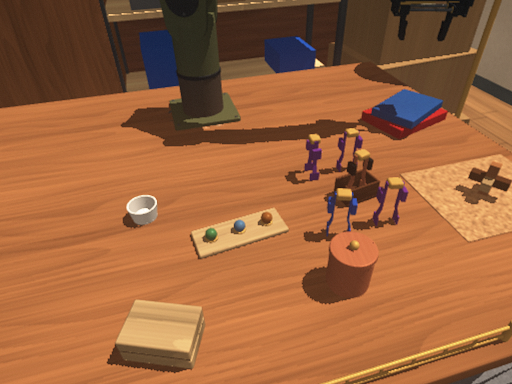

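View pics/top0.png

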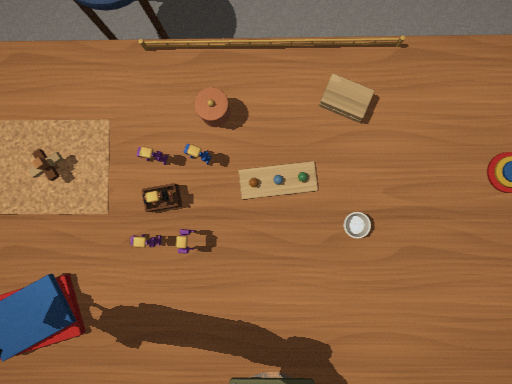

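The scene picture shows four blue or purple look-alike tongs around the dark holder, at about (313,152), (347,142), (342,200) and (390,197). The copper tongs stand in the holder at (364,165) in scene and (154,197) in top. They fit the description because they are copper and in the teak box. I'll confirm with a crop.

Run:
```python
import cv2,numpy as np
a=cv2.imread("pics/scene0.png")[115:245,290:420];b=cv2.imread("pics/top0.png")[130:270,115:255]
h=lambda im:cv2.resize(im,(400,400),interpolation=cv2.INTER_CUBIC)
cv2.imwrite("pics/crop0.png",np.hstack([h(a),h(b)]))
```

```text
(no output)
```

View pics/crop0.png

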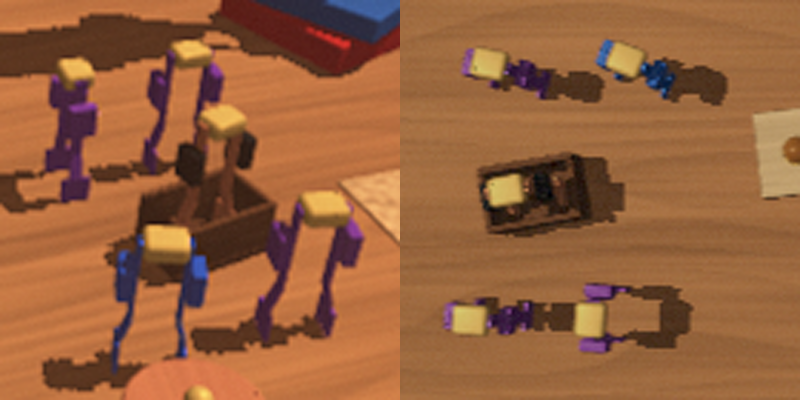

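The crop confirms it: the copper tongs with black pads stand in the dark teak box, squeeze direction along the long side of the box, and the four neighbours are purple or blue. Next I work out positions.

```bash
cat > h.py <<'E'
import numpy as np,cv2,math
from plant import *
def load(n):
    s=snapshot(n); return s["color"],s["intrinsics"],s["extrinsics"]
def ray(K,E,uv):
    R,t=E[:3,:3],E[:3,3]; c=-R.T@t
    d=R.T@np.linalg.inv(K)@np.array([uv[0],uv[1],1.]); return c,d
def atz(K,E,uv,z):
    c,d=ray(K,E,uv); return c+d*(z-c[2])/d[2]
def proj(K,E,p):
    q=K@(E[:3,:3]@np.asarray(p)+E[:3,3]); return q[:2]/q[2]
def tri(obs):
    A=np.zeros((3,3));b=np.zeros(3)
    for K,E,uv in obs:
        c,d=ray(K,E,uv);d/=np.linalg.norm(d);P=np.eye(3)-np.outer(d,d);A+=P;b+=P@c
    return np.linalg.solve(A,b)
def state():
    s=get_state();R=None
    from scipy.spatial.transform import Rotation as Ro
    R=Ro.from_quat(s["eef_rot"]).as_matrix()
    return s,np.array(s["tool_pos"]),R
E
python3 - <<'E'
from h import *
S=load("scene");T=load("top")
def blob(img,mask,box):
    x0,y0,x1,y1=box;m=np.zeros(mask.shape,np.uint8);m[y0:y1,x0:x1]=mask[y0:y1,x0:x1]
    n,l,st,c=cv2.connectedComponentsWithStats(m); i=1+np.argmax(st[1:,4]); return c[i],st[i],(l==i).astype(np.uint8)
hs=[cv2.cvtColor(i[0],cv2.COLOR_RGB2HSV) for i in (S,T)]
f=lambda h,lo,hi:cv2.inRange(h,np.array(lo),np.array(hi))
g=[blob(None,f(h,(45,90,30),(90,255,255)),b) for h,b in zip(hs,[(195,220,225,245),(290,165,315,190)])]
print("green",[x[0] for x in g],[x[1] for x in g])
p=[atz(I[1],I[2],x[0],.022) for I,x in zip((S,T),g)];print(p,tri([(I[1],I[2],x[0]) for I,x in zip((S,T),g)]))
y=[blob(None,f(h,(15,80,130),(32,220,255)),b) for h,b in zip(hs,[(350,148,375,163),(142,185,166,208)])]
print("cap",[x[0] for x in y],[x[1] for x in y]); print(tri([(I[1],I[2],x[0]) for I,x in zip((S,T),y)]),atz(T[1],T[2],y[1][0],.116))
print(cv2.minAreaRect(cv2.findNonZero(y[1][2])))
w=[blob(None,f(h,(0,0,150),(179,60,255)),b) for h,b in zip(hs,[(120,190,165,230),(340,208,376,244)])]
print("cup",[x[0] for x in w],[x[1] for x in w])
for x in find_in("cup_rim","top")[:1]: print(x["xy"])
print("cup z.036",[atz(I[1],I[2],x[0],.036) for I,x in zip((S,T),w)])
# holder dark
m=f(hs[1],(0,0,0),(179,255,75)); hb=blob(None,m,(130,175,200,220)); print("holder",hb[0],hb[1])
img=T[0][170:225,125:205][:,:,::-1]; cv2.imwrite("pics/hold.png",cv2.resize(img,(800,550),interpolation=cv2.INTER_CUBIC))
img=T[0][150:210,230:330][:,:,::-1]; cv2.imwrite("pics/tray.png",cv2.resize(img,(800,480),interpolation=cv2.INTER_CUBIC))
img=T[0][195:255,325:385][:,:,::-1]; cv2.imwrite("pics/cup.png",cv2.resize(img,(600,600),interpolation=cv2.INTER_CUBIC))
E
```

```text
green [array([211.25454545, 232.14545455]), array([302.26229508, 176.19672131])] [array([206, 229,  10,   8,  55], dtype=int32), array([298, 172,   9,   9,  61], dtype=int32)]
[array([ 0.58727024, -0.0750223 ,  0.022     ]), array([ 0.5909134 , -0.07557791,  0.022     ])] [ 0.59060484 -0.07530928  0.02526546]
cap [array([362.44554455, 153.23762376]), array([151.39316239, 196.23076923])] [array([355, 149,  15,  10, 101], dtype=int32), array([145, 191,  13,  11, 117], dtype=int32)]
[0.53864411 0.2690301  0.11148695] [0.53863868 0.26829282 0.116     ]
((151.3654022216797, 196.32691955566406), (9.805806159973145, 11.96308422088623), 78.69007110595703)
cup [array([141.37241379, 206.        ]), array([358.04666667, 224.54666667])] [array([127, 195,  30,  26, 435], dtype=int32), array([344, 212,  27,  26, 450], dtype=int32)]
[358.8, 226.4]
cup z.036 [array([ 0.48083888, -0.20487202,  0.036     ]), array([ 0.47336102, -0.20597394,  0.036     ])]
holder [165.05454545 198.34909091] [143 184  40  29 550]
```

View pics/hold.png

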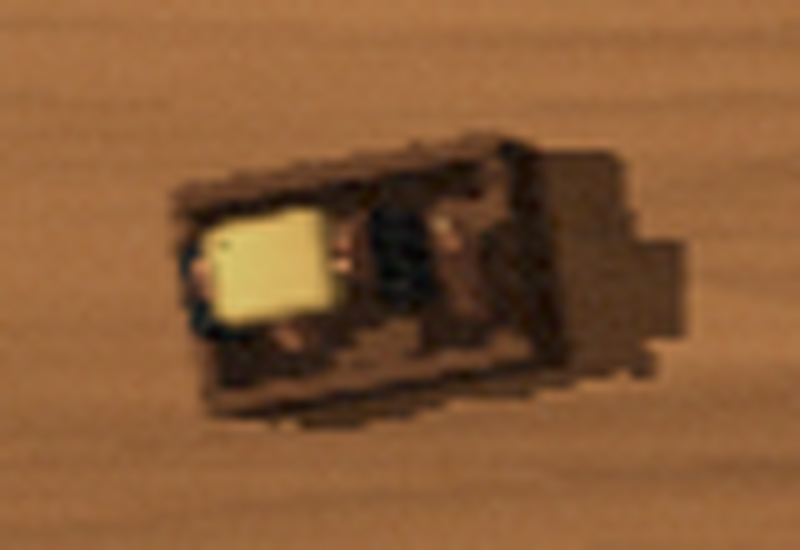

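View pics/tray.png

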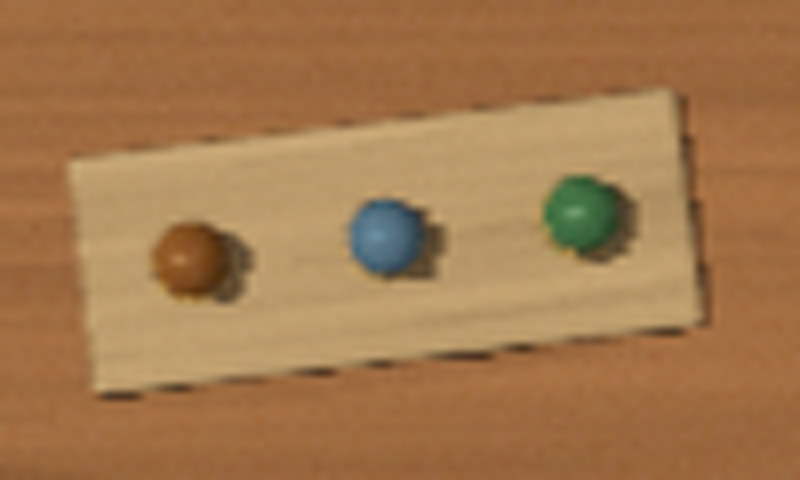

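View pics/cup.png

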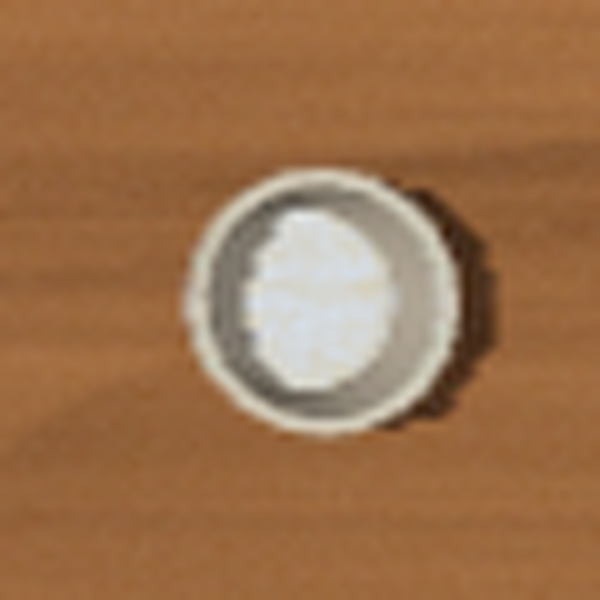

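```bash
cat >> h.py <<'E'
HC=np.array([[178,190],[522,138],[560,365],[212,415]])/10+[125,170]-.45
E
python3 - <<'E'
from h import *
S=load("scene");T=load("top");K,E=T[1:]
p=np.array([atz(K,E,u,.045) for u in HC]);print(p,p.mean(0))
for i,j in((0,1),(3,2),(1,2),(0,3)): d=p[j]-p[i];print(np.linalg.norm(d),np.degrees(np.arctan2(d[1],d[0])))
y=np.array([[203,230],[323,210],[333,308],[215,322]])/10+[125,170]-.45
q=np.array([atz(K,E,u,.116) for u in y]);print("cap",q.mean(0))
for i,j in((0,1),(3,2),(1,2),(0,3)): d=q[j]-q[i];print(np.linalg.norm(d),np.degrees(np.arctan2(d[1],d[0])))
print("cup",atz(K,E,(356.85,224.75),.036),"green",atz(K,E,(302.3,176.2),.022))
m=np.array([[190,260],[387,237],[583,213]])/8+[230,150]-.44
m=np.array([atz(K,E,u,.022) for u in m]);print(m,np.linalg.norm(m[1]-m[0]),np.linalg.norm(m[1]-m[2]),"angle",np.degrees(np.arctan2(*(m[2]-m[0])[1::-1])))
# check in scene
for P in (p.mean(0),[*q.mean(0)[:2],.116],[*atz(K,E,(356.85,224.75),.036)]): print(proj(*S[1:],P))
c=S[0]
cv2.imwrite("pics/s2.png",cv2.resize(np.hstack([c[190:230,120:170],c[145:205,330:390][:40,:50]])[:,:,::-1],(800,320),interpolation=cv2.INTER_CUBIC))
s,t,R=state();print(s["clock"],t,R.round(3))
E
```

```text
[[0.56083106 0.31033147 0.045     ]
 [0.57300085 0.22711775 0.045     ]
 [0.51842465 0.21743373 0.045     ]
 [0.50668992 0.30130697 0.045     ]] [0.53973662 0.26404748 0.045     ]
0.08409891204715636 -81.6796264287931
0.08469016776048752 -82.03543038119186
0.055428707018349496 -169.9381436904458
0.05488810778718148 -170.536673193227
cap [0.53849082 0.26828029 0.116     ]
0.027378295844915926 -80.80200395229686
0.026725702529521042 -83.46648478878205
0.02210444143310321 -173.4313503765415
0.020841420029453425 -171.71625663408614
cup [ 0.47288359 -0.2031363   0.036     ] green [ 0.5909049  -0.07566953  0.022     ]
[[ 0.57713861  0.04389806  0.022     ]
 [ 0.58389429 -0.01627922  0.022     ]
 [ 0.59093992 -0.07599815  0.022     ]] 0.060555297326996826 0.06013311410409956 angle -83.43355422577346
[356.18573134 179.01176454]
[362.69623986 151.40980711]
[142.09652378 203.51622196]
0.75 [0.24956824 0.57304646 0.23879198] [[-0.917  0.399  0.   ]
 [ 0.399  0.917  0.   ]
 [ 0.     0.    -1.   ]]
```

View pics/s2.png

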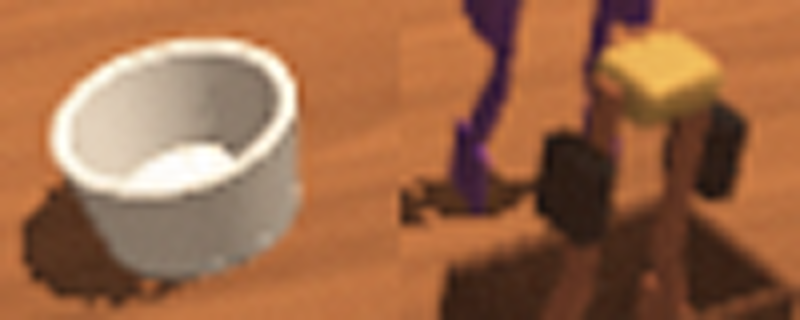

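```bash
cat >> h.py <<'E'
def togo(x,y,z,yaw=None):
    s,t,R=state()
    d=R.T@(np.array([x,y,z])-t)*1000
    ya=math.degrees(math.atan2(R[1,1],R[0,1]))
    print("clock",round(s["clock"],2),"tcp",(t*1000).round(1),"togo tool",d.round(1),"tooly yaw",round(ya,1),"tilt",np.degrees(np.arccos(-R[2,2])).round(2), "F",np.round(s["contact_force"],1),"op mm",round(s["opening"]*88.1,1))
    if yaw is not None: print("wz",round(-(yaw-ya),1))
E
python3 -m creep '[0,0,0,0,0,-6.3,0,0,0,0,0,-6.3,0,0,0,0,0,-6.3,0,0,0,0,0,-6.3,0,0,0,0,0,-6.3]' 88; python3 -c "
from h import *
togo(.5385,.268,.239,98)"
```

```text
clock: 1.17
tool_pos: [0.2495, 0.5733, 0.239]
eef_rot: [-0.081, 0.997, 0.0, 0.001]
contact_force: [0.0, -1.2, -0.6]
opening: 0.997
clock 1.17 tcp [249.5 573.3 239. ] togo tool [-236.  -347.9    0.4] tooly yaw 99.3 tilt 0.09 F [ 0.  -1.2 -0.6] op mm 87.8
wz 1.3
```

```bash
python3 -m creep '[-23,-34,0,0,0,0,-23,-34,0,0,0,0,-23,-34,0,0,0,0,-23,-34,0,0,0,0,-23,-34,0,0,0,0.5]'; python3 -m creep '[-23,-34,0,0,0,0,-23,-34,0,0,0,0,-23,-34,0,0,0,0,-20,-30,0,0,0,0,0,0,0,0,0,0]';python3 -c "
from h import *
togo(.5385,.268,.239,98)"
```

```text
clock: 1.58
tool_pos: [0.3849, 0.4318, 0.2381]
eef_rot: [-0.09, 0.996, 0.006, -0.003]
contact_force: [0.6, 0.6, 0.4]
opening: 1.002
clock: 2.0
tool_pos: [0.5065, 0.3043, 0.2361]
eef_rot: [-0.083, 0.997, 0.003, 0.0]
contact_force: [0.5, -1.0, -0.5]
opening: 0.997
clock 2.0 tcp [506.5 304.3 236.1] togo tool [-25.5 -41.1  -3.1] tooly yaw 99.5 tilt 0.31 F [ 0.5 -1.  -0.5] op mm 87.8
wz 1.5
```

```bash
python3 -m creep '[-13,-20,-3,0,0,1,-12,-20,0,0,0,0.5,0,0,0,0,0,0]';python3 - <<'E'
from h import *
togo(.5385,.268,.239,98)
S=load("scene");T=load("top")
s,t,R=state()
for n,I in(("s",S),("t",T)): print(n,proj(*I[1:],t))
cv2.imwrite("pics/a1.png",np.hstack([cv2.resize(S[0][80:230,300:450],(400,400)),cv2.resize(T[0][130:280,80:230],(400,400))])[:,:,::-1])
E
```

```text
clock: 2.25
tool_pos: [0.5405, 0.2647, 0.2387]
eef_rot: [-0.067, 0.998, 0.002, 0.0]
contact_force: [-0.1, -1.1, -0.0]
opening: 0.997
clock 2.25 tcp [540.5 264.7 238.7] togo tool [ 1.6  3.5 -0.2] tooly yaw 97.7 tilt 0.28 F [-0.1 -1.1 -0. ] op mm 87.9
wz -0.3
s [373.15264324  96.22627514]
t [133.47386716 193.78225085]
```

View pics/a1.png

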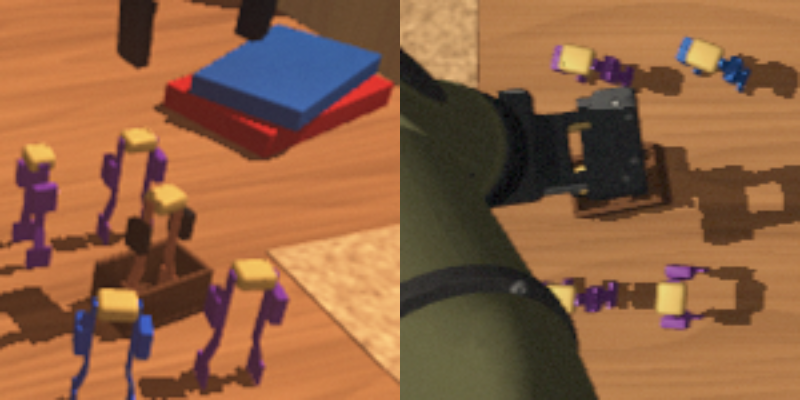

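```bash
python3 -m creep '[1.5,3.5,20,0,0,-0.3,0,0,30,0,0,0,0,0,30,0,0,0,0,0,30,0,0,0,0,0,0,0,0,0]';python3 - <<'E'
from h import *
togo(.5385,.268,.062,98)
S=load("scene")
cv2.imwrite("pics/a2.png",cv2.resize(S[0][80:230,300:450],(600,600))[:,:,::-1])
E
```

```text
clock: 2.77
tool_pos: [0.5306, 0.2863, 0.1293]
eef_rot: [-0.078, 0.997, 0.01, 0.002]
contact_force: [-1.8, -0.2, 0.1]
opening: 0.995
clock 2.77 tcp [530.6 286.3 129.3] togo tool [ -4.6 -20.7  66.9] tooly yaw 99.0 tilt 1.18 F [-1.8 -0.2  0.1] op mm 87.7
wz 1.0
```

View pics/a2.png

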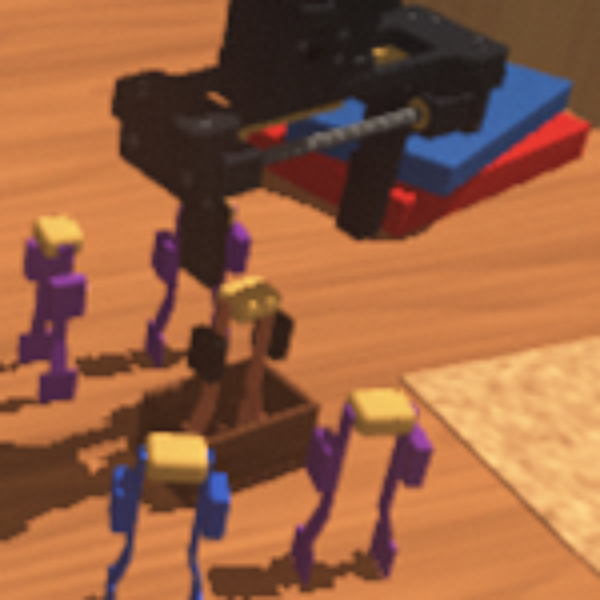

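The fast rows drifted the arm about 20 mm sideways, so from here I use slower rows and correct the tilt too.

```bash
cat >> h.py <<'E'
from scipy.spatial.transform import Rotation as Ro
def go(x,y,z,yaw):
    togo(x,y,z)
    s,t,R=state();a=math.radians(yaw);yy=np.array([math.cos(a),math.sin(a),0]);zz=np.array([0,0,-1.]);D=np.stack([np.cross(yy,zz),yy,zz],1)
    print("rot",np.degrees(Ro.from_matrix(R.T@D).as_rotvec()).round(2))
E
python3 -c "
from h import *
go(.5385,.268,.125,98)"
python3 -m creep '[-2,-10,0,0,0,0,-2,-10,0,0,0,1,0,0,0,0,0,0]';python3 -c "
from h import *
go(.5385,.268,.125,98)"
```

```text
clock 2.82 tcp [531.5 287.7 131.9] togo tool [ -3.7 -20.7   6.5] tooly yaw 99.0 tilt 1.34 F [ 0.1 -0.2  0.7] op mm 87.9
rot [1.27 0.44 1.03]
clock: 3.07
tool_pos: [0.5392, 0.2716, 0.1357]
eef_rot: [-0.072, 0.997, 0.013, 0.005]
contact_force: [-1.2, -1.0, -0.1]
opening: 0.997
clock 3.07 tcp [539.2 271.6 135.7] togo tool [ 1.3 -3.7 10.6] tooly yaw 98.2 tilt 1.63 F [-1.2 -1.  -0.1] op mm 87.8
rot [1.48 0.67 0.24]
```

```bash
python3 -m creep '[0.7,-2,4,0.8,0.3,0.2,0.7,-2,4,0.7,0.3,0,0,0,5,0,0,0]';python3 -c "
from h import *
go(.5385,.268,.125,98)"
```

```text
clock: 3.32
tool_pos: [0.5417, 0.2671, 0.1268]
eef_rot: [-0.068, 0.998, 0.001, 0.004]
contact_force: [0.4, -0.2, 0.6]
opening: 1.0
clock 3.32 tcp [541.7 267.1 126.8] togo tool [3.1 1.3 1.7] tooly yaw 97.8 tilt 0.49 F [ 0.4 -0.2  0.6] op mm 88.1
rot [ 0.02  0.49 -0.21]
```

```bash
python3 -m creep '[2,1,10,0,0.3,-0.2,1,0,12,0,0,0,0,0,12,0,0,0,0,0,10,0,0,0,0,0,0,0,0,0]';python3 -c "
from h import *
go(.5385,.268,.062,98)"
```

```text
clock: 3.73
tool_pos: [0.5381, 0.2687, 0.0782]
eef_rot: [-0.07, 0.998, 0.0, 0.001]
contact_force: [0.0, 0.1, -0.2]
opening: 1.002
clock 3.73 tcp [538.1 268.7  78.2] togo tool [-0.3 -0.7 16.2] tooly yaw 98.1 tilt 0.14 F [ 0.   0.1 -0.2] op mm 88.3
rot [0.03 0.14 0.08]
```

```bash
python3 -m creep '[0,-0.7,9,0,0,0,0,0,6,0,0,0,0,0,2,0,0,0,0,0,0,0,0,0]';python3 - <<'E'
from h import *
go(.5385,.268,.062,98)
S=load("scene")
cv2.imwrite("pics/a3.png",cv2.resize(S[0][90:210,310:430],(600,600),interpolation=cv2.INTER_CUBIC)[:,:,::-1])
E
```

```text
clock: 4.07
tool_pos: [0.5377, 0.268, 0.0582]
eef_rot: [-0.071, 0.997, 0.0, 0.0]
contact_force: [0.2, -0.7, -0.3]
opening: 1.001
clock 4.07 tcp [537.7 268.   58.2] togo tool [-0.8 -0.1 -3.8] tooly yaw 98.1 tilt 0.03 F [ 0.2 -0.7 -0.3] op mm 88.2
rot [0.01 0.03 0.12]
```

View pics/a3.png

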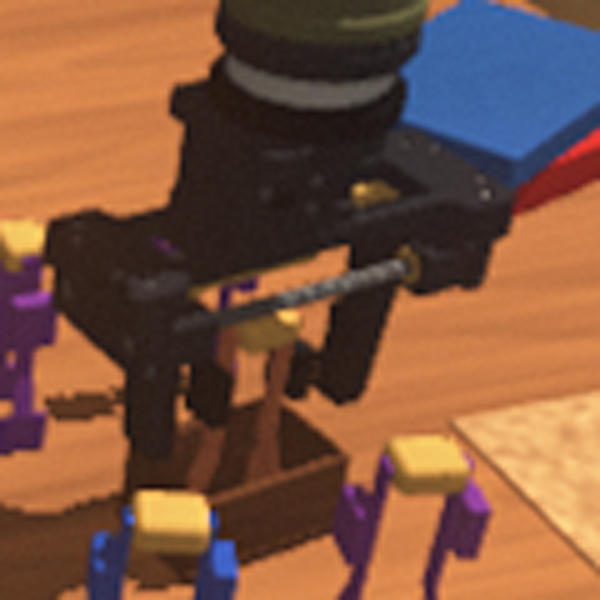

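The fingers straddle the pads (left pad at crop (208,390), right pad at (303,375)). I close to 48 mm.

```bash
python3 -m creep '[-0.5,0,-3.5,0,0,0,0,0,0,0,0,0]' 54 20; python3 -m creep '[0,0,0,0,0,0,0,0,0,0,0,0,0,0,0,0,0,0]' 47 20;python3 -c "
from h import *
go(.5385,.268,.062,98)"
```

```text
clock: 4.28
tool_pos: [0.5386, 0.2684, 0.0627]
eef_rot: [-0.071, 0.997, 0.0, 0.001]
contact_force: [-0.5, 0.3, 0.5]
opening: 0.874
clock: 4.53
tool_pos: [0.5396, 0.2688, 0.0642]
eef_rot: [-0.071, 0.998, 0.001, 0.002]
contact_force: [-0.3, 0.8, -0.7]
opening: 0.646
clock 4.53 tcp [539.6 268.8  64.2] togo tool [ 1.2 -0.7  2.2] tooly yaw 98.1 tilt 0.25 F [-0.3  0.8 -0.7] op mm 56.9
rot [0.1  0.23 0.09]
```

```bash
python3 -m creep '[0,0,0,0,0,0,0,0,0,0,0,0,0,0,0,0,0,0,0,0,0,0,0,0,0,0,0,0,0,0]' 47 20;python3 -c "
from h import *
go(.5385,.268,.062,98)"
```

```text
clock: 4.95
tool_pos: [0.5396, 0.2687, 0.0643]
eef_rot: [-0.07, 0.998, 0.001, 0.002]
contact_force: [0.0, -0.2, 0.6]
opening: 0.534
clock 4.95 tcp [539.6 268.7  64.3] togo tool [ 1.2 -0.5  2.3] tooly yaw 98.1 tilt 0.26 F [ 0.  -0.2  0.6] op mm 47.1
rot [0.09 0.24 0.08]
```

```bash
python3 -m creep '[0,0,-6,0,0,0,0,0,-12,0,0,0,0,0,-18,0,0,0,0,0,-18,0,0,0,0,0,-18,0,0,0]';python3 -c "
from h import *
go(.5385,.268,.2,98)"
python3 -m creep '[0,0,-18,0,0,0,0,0,-18,0,0,0,0,0,-18,0,0,0,0,0,0,0,0,0]';python3 - <<'E'
from h import *
go(.5385,.268,.2,98)
S=load("scene")
cv2.imwrite("pics/a4.png",cv2.resize(S[0][60:210,300:450],(600,600),interpolation=cv2.INTER_CUBIC)[:,:,::-1])
E
```

```text
clock: 5.37
tool_pos: [0.5362, 0.2668, 0.1372]
eef_rot: [-0.071, 0.997, -0.001, -0.002]
contact_force: [0.5, 0.4, -1.1]
opening: 0.53
clock 5.37 tcp [536.2 266.8 137.2] togo tool [ -2.1   0.8 -62.8] tooly yaw 98.1 tilt 0.3 F [ 0.5  0.4 -1.1] op mm 46.7
rot [-0.13 -0.27  0.14]
clock: 5.7
tool_pos: [0.5375, 0.268, 0.2012]
eef_rot: [-0.071, 0.997, 0.001, 0.001]
contact_force: [-0.5, 0.7, -0.5]
opening: 0.537
clock 5.7 tcp [537.5 268.  201.2] togo tool [-1.  -0.1  1.2] tooly yaw 98.2 tilt 0.14 F [-0.5  0.7 -0.5] op mm 47.3
rot [0.06 0.13 0.16]
```

View pics/a4.png

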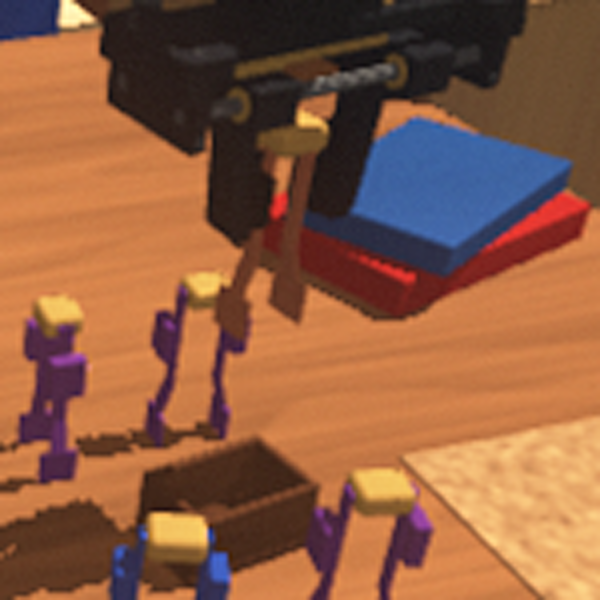

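The tongs hang upright between the fingers, with the jaws at crop (232,310) and (290,300). Next I carry them over the green marble.

```bash
python3 -c "
from h import *
go(.5905,-.0756,.201,97)"
python3 -m creep '[0,-15,0,0,0,0,0,-26,0,0,0,0,0,-26,0,0,0,0,0,-26,0,0,0,0,0,-26,0,0,0,0]' >/dev/null
python3 -m creep '[0,-26,0,0,0,0,0,-26,0,0,0,0,0,-26,0,0,0,0,0,-26,0,0,0,0,0,-26,0,0,0,0]'; python3 -c "
from h import *
go(.5905,-.0756,.201,97)"
```

```text
clock 5.75 tcp [536.9 267.5 199.6] togo tool [  -4.3 -347.2   -1.4] tooly yaw 98.2 tilt 0.02 F [ 0.2  1.  -1.2] op mm 47.2
rot [0.   0.02 1.17]
clock: 6.58
tool_pos: [0.5661, 0.0188, 0.1902]
eef_rot: [-0.08, 0.997, 0.002, -0.008]
contact_force: [0.2, -0.4, -0.8]
opening: 0.535
clock 6.58 tcp [566.1  18.8 190.2] togo tool [ -8.9 -97.  -11.5] tooly yaw 99.2 tilt 0.92 F [ 0.2 -0.4 -0.8] op mm 47.2
rot [ 0.32 -0.86  2.17]
```

```bash
python3 -m creep '[-2,-22,-2,0.3,-0.8,1,-2,-22,-2,0,0,1,-2,-22,-2,0,0,0,-2,-14,-2,0,0,0,0,0,0,0,0,0]' >/dev/null; python3 -c "
from h import *
go(.5905,-.0756,.12,97)"
```

```text
clock 7.0 tcp [580.6 -73.3 191.6] togo tool [-10.6  -3.1  71.5] tooly yaw 96.5 tilt 0.84 F [ 0.7  0.4 -1.8] op mm 47.1
rot [-0.24 -0.8  -0.51]
```

```bash
python3 -m creep '[-5,-3,13,-0.2,-0.7,-0.5,-5,0,16,0,0,0,0,0,16,0,0,0,0,0,16,0,0,0,0,0,0,0,0,0]' >/dev/null; python3 -c "
from h import *
go(.5905,-.0756,.115,97)"
python3 -m creep '[0,0,0,0,0,0]' >/dev/null; python3 -c "
from h import *
go(.5905,-.0756,.115,97)"
```

```text
clock 7.42 tcp [587.9 -72.  125.2] togo tool [-2.2 -3.9 10.2] tooly yaw 97.0 tilt 0.38 F [-0.3  0.9 -2. ] op mm 47.4
rot [ 0.19 -0.33  0.02]
clock 7.5 tcp [587.  -70.6 124.4] togo tool [-3.  -5.4  9.3] tooly yaw 97.1 tilt 0.52 F [ 0.3 -0.1 -1.6] op mm 46.8
rot [ 0.25 -0.45  0.11]
```

```bash
python3 -m creep '[-1.5,-3,5,0.2,-0.4,0.1,-1.5,-2.5,4,0,0,0,0,0,0,0,0,0]' >/dev/null
python3 - <<'E'
from h import *
go(.5905,-.0756,.115,97)
S=load("scene")
cv2.imwrite("pics/b1.png",cv2.resize(S[0][150:260,160:310],(750,550),interpolation=cv2.INTER_CUBIC)[:,:,::-1])
T=load("top")
cv2.imwrite("pics/b1t.png",cv2.resize(T[0][110:260,200:400],(800,600),interpolation=cv2.INTER_CUBIC)[:,:,::-1])
E
```

```text
clock 7.75 tcp [590.9 -73.8 115.7] togo tool [ 0.6 -1.7  0.7] tooly yaw 97.2 tilt 0.1 F [-0.   0.2 -1.1] op mm 46.9
rot [0.1  0.02 0.15]
```

View pics/b1.png

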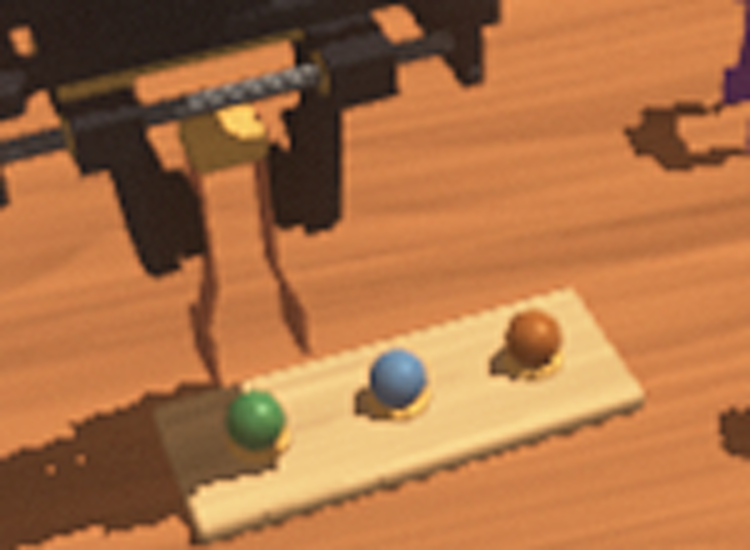

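View pics/b1t.png

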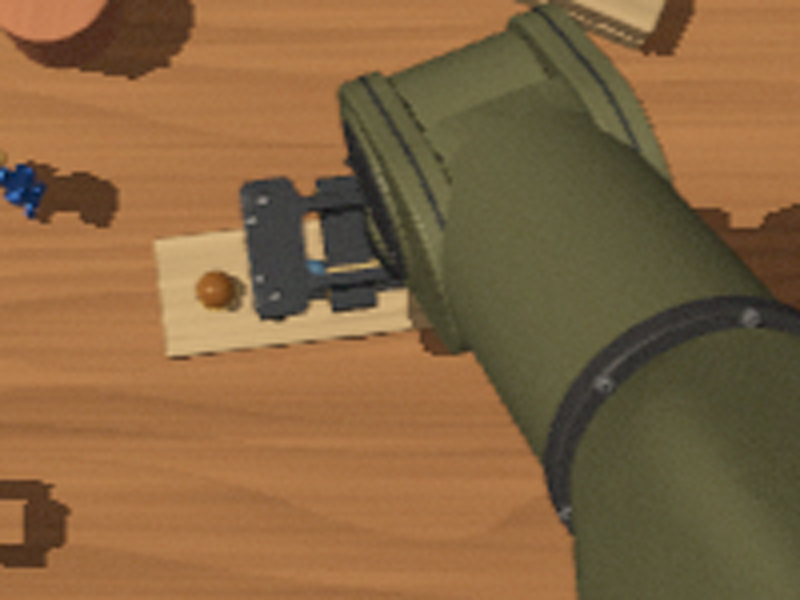

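Run:
```python
from h import *
S=load("scene"); s,t,R=state()
for z0 in(.0583,):
  for x in(-.012,.012):
    for y in(-.0165,.0165):
      p=t+R@np.array([x+.0012,y,z0]); print(x,y,(p*1000).round(),((proj(*S[1:],p)-[160,150])*5).round())
print((proj(*S[1:],[.5905,-.0756,.022])-[160,150])*5)
```

```text
-0.012 -0.0165 [604. -88.  58.] [219. 380.]
-0.012 0.0165 [600. -56.  58.] [302. 355.]
0.012 -0.0165 [580. -91.  58.] [202. 341.]
0.012 0.0165 [576. -59.  58.] [283. 317.]
[256.2539938  416.55330627]
```

Predicted jaw corners match the picture, (219,380) against (218,382). The marble is within 2 mm of its estimate. I go down in slow steps.

```bash
python3 -m creep '[0.7,-1.7,8,0,0,0,0,0,8,0,0,0,0,0,8,0,0,0,0,0,0,0,0,0]' >/dev/null; python3 -c "
from h import *
go(.5897,-.0756,.073,97)"
```

```text
clock 8.23 tcp [591.4 -75.8  91.4] togo tool [ 1.8  0.4 18.4] tooly yaw 97.1 tilt 0.24 F [-0.6  0.7 -1.6] op mm 46.8
rot [0.08 0.23 0.11]
```

```bash
python3 -m creep '[1,0.4,6,0,0.1,0,0.7,0,6,0,0,0,0,0,4,0,0,0,0,0,0,0,0,0]' >/dev/null
python3 - <<'E'
from h import *
go(.5897,-.0756,.073,97)
S=load("scene")
cv2.imwrite("pics/b2.png",cv2.resize(S[0][170:250,180:280],(750,600),interpolation=cv2.INTER_CUBIC)[:,:,::-1])
E
```

```text
clock 8.57 tcp [589.  -75.4  72.7] togo tool [-0.7 -0.3 -0.3] tooly yaw 97.1 tilt 0.11 F [ 1.1  0.1 -0.9] op mm 47.2
rot [0.1  0.02 0.12]
```

View pics/b2.png

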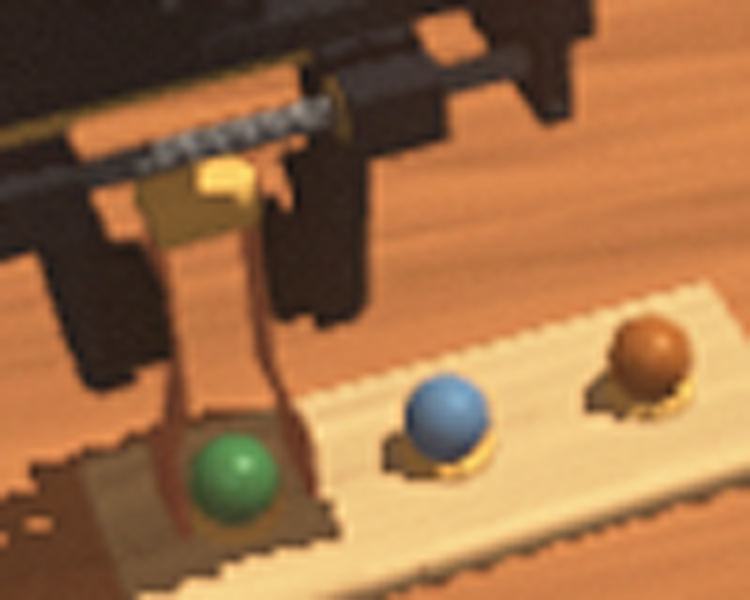

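The green marble (235,478 in the crop) sits between the jaws, so I squeeze.

```bash
python3 -m creep '[0,0,0,0,0,0,0,0,0,0,0,0,0,0,0,0,0,0,0,0,0,0,0,0]' 34 22; python3 -m creep '[0,0,0,0,0,0,0,0,0,0,0,0,0,0,0,0,0,0]' 34 22; python3 -c "
from h import *
go(.5897,-.0756,.073,97)"
```

```text
clock: 8.95
tool_pos: [0.5897, -0.0753, 0.0735]
eef_rot: [-0.062, 0.998, 0.001, 0.001]
contact_force: [-0.2, -0.6, -0.9]
opening: 0.403
clock: 9.2
tool_pos: [0.5901, -0.0753, 0.0741]
eef_rot: [-0.062, 0.998, 0.001, 0.001]
contact_force: [-0.4, -0.4, -2.4]
opening: 0.404
clock 9.2 tcp [590.1 -75.3  74.1] togo tool [ 0.4 -0.2  1.1] tooly yaw 97.1 tilt 0.19 F [-0.4 -0.4 -2.4] op mm 35.6
rot [0.09 0.17 0.11]
```

```bash
python3 -m creep '[0,0,-4,0,0,0,0,0,-8,0,0,0,0,0,-12,0,0,0,0,0,-14,0,0,0,0,0,0,0,0,0]' >/dev/null
python3 - <<'E'
from h import *
go(.5897,-.0756,.13,97)
S=load("scene")
cv2.imwrite("pics/b3.png",cv2.resize(S[0][150:250,170:295],(750,600),interpolation=cv2.INTER_CUBIC)[:,:,::-1])
E
```

```text
clock 9.62 tcp [589.9 -75.3 115.7] togo tool [  0.2  -0.3 -14.3] tooly yaw 97.1 tilt 0.17 F [ 1.   0.8 -1.5] op mm 35.5
rot [0.09 0.15 0.13]
```

View pics/b3.png

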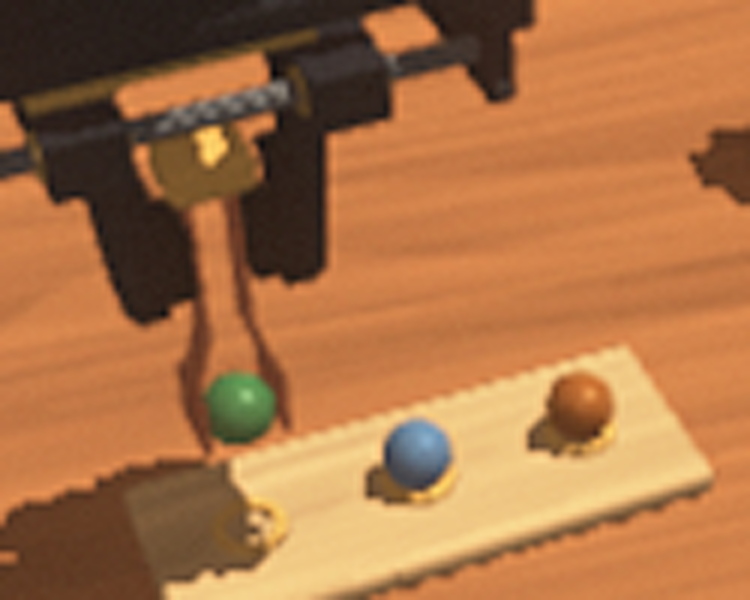

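The marble is lifted in the jaws at crop (240,407) and its seat is empty. Next I go to the cup.

```bash
python3 -c "
from h import *
go(.473,-.2033,.135,97)"
python3 -m creep '[6,-8,-5,0,0,0,12,-13,-5,0,0,0,14,-15,-3,0,0,0,14,-15,0,0,0,0,14,-15,0,0,0,0]' >/dev/null; python3 -c "
from h import *
go(.473,-.2033,.135,97)"
```

```text
clock 9.67 tcp [589.4 -75.3 114.7] togo tool [ 131.4 -112.5  -20.7] tooly yaw 97.1 tilt 0.13 F [-0.5 -0.3 -0.9] op mm 35.6
rot [0.1  0.09 0.13]
clock 10.08 tcp [ 537.9 -147.   128.7] togo tool [ 71.7 -47.2  -6.9] tooly yaw 97.6 tilt 0.4 F [-0.4 -0.  -1.2] op mm 35.2
rot [0.26 0.3  0.62]
```

```bash
python3 -m creep '[16,-10,-3,0,0.2,0.3,16,-10,-3,0,0,0.3,16,-10,-2,0,0,0,14,-8,0,0,0,0,0,0,0,0,0,0]' >/dev/null; python3 -c "
from h import *
go(.473,-.2033,.115,97)"
python3 -m creep '[0,0,0,0,0,0]' >/dev/null; python3 -c "
from h import *
go(.473,-.2033,.115,97)"
```

```text
clock 10.5 tcp [ 470.1 -203.7  136.1] togo tool [-3.1  0.1 21. ] tooly yaw 96.4 tilt 0.48 F [-0.4  0.  -1.7] op mm 35.4
rot [ 0.02 -0.48 -0.6 ]
clock 10.58 tcp [ 469.5 -204.5  136.2] togo tool [-3.8  0.8 21.1] tooly yaw 96.3 tilt 0.48 F [ 0.6  0.5 -1.3] op mm 35.7
rot [ 0.01 -0.48 -0.7 ]
```

```bash
python3 -m creep '[-2,0.5,7,0,-0.4,-0.5,-1.5,0,7,0,0,0,0,0,6,0,0,0,0,0,0,0,0,0]' >/dev/null
python3 - <<'E'
from h import *
go(.473,-.2033,.115,97)
S=load("scene");s,t,R=state()
cv2.imwrite("pics/c1.png",cv2.resize(S[0][140:240,90:215],(750,600),interpolation=cv2.INTER_CUBIC)[:,:,::-1])
f=lambda p:((proj(*S[1:],p)-[90,140])*6).round()
for x in(-.012,.012):
    for y in(-.0125,.0125):print(f(t+R@np.array([x+.001,y,.0583])))
print("rim",f([.473,-.2033,.036]),"rim +-x",f([.505,-.2033,.036]),f([.441,-.2033,.036]),"y",f([.473,-.2353,.036]),f([.473,-.1713,.036]))
E
```

```text
clock 10.92 tcp [ 475.9 -201.8  114.2] togo tool [ 3.  -1.2 -0.8] tooly yaw 97.0 tilt 0.16 F [-0.5  0.3 -2.3] op mm 35.8
rot [ 0.06  0.14 -0.  ]
[273. 370.]
[346. 351.]
[263. 330.]
[335. 312.]
rim [312. 381.] rim +-x [315. 439.] [309. 327.] y [219. 399.] [403. 364.]
```

View pics/c1.png

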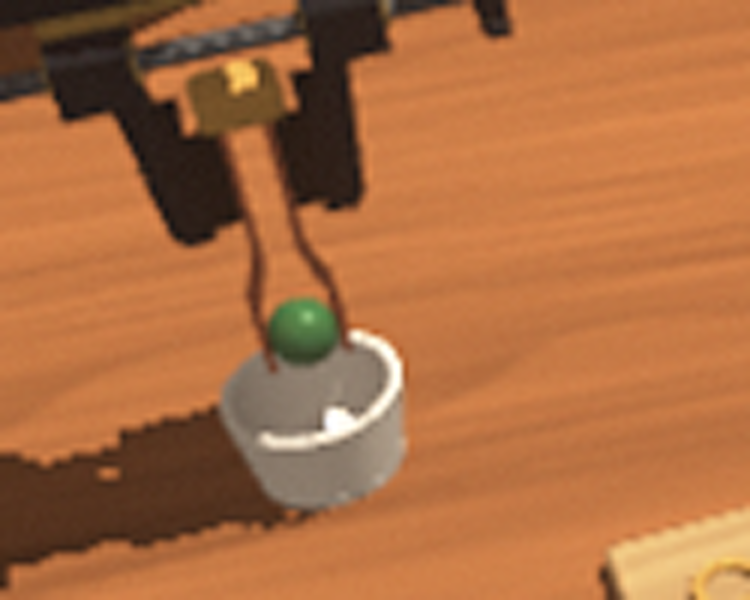

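```bash
python3 -m creep '[0.8,-1.2,5,0,0,0,0,0,7,0,0,0,0,0,6,0,0,0,0,0,0,0,0,0]' >/dev/null; python3 -c "
from h import *
go(.475,-.2033,.087,97)"
```

```text
clock 11.3 tcp [ 476.9 -201.5   94.5] togo tool [ 2.2 -1.6  7.5] tooly yaw 97.2 tilt 0.26 F [ 0.1  0.4 -0.7] op mm 35.5
rot [0.1  0.24 0.16]
```

```bash
python3 -m creep '[1.5,-1.2,4,0,0.2,0.1,1,-1,3,0,0,0,0,0,0,0,0,0,0,0,0,0,0,0]' >/dev/null
python3 - <<'E'
from h import *
go(.475,-.2033,.087,97)
S=load("scene")
cv2.imwrite("pics/c2.png",cv2.resize(S[0][140:240,90:215],(750,600),interpolation=cv2.INTER_CUBIC)[:,:,::-1])
E
```

```text
clock 11.63 tcp [ 474.3 -204.1   86.2] togo tool [-0.8  0.7 -0.8] tooly yaw 97.1 tilt 0.12 F [-0.1 -0.5 -1. ] op mm 35.4
rot [ 0.11 -0.04  0.07]
```

View pics/c2.png

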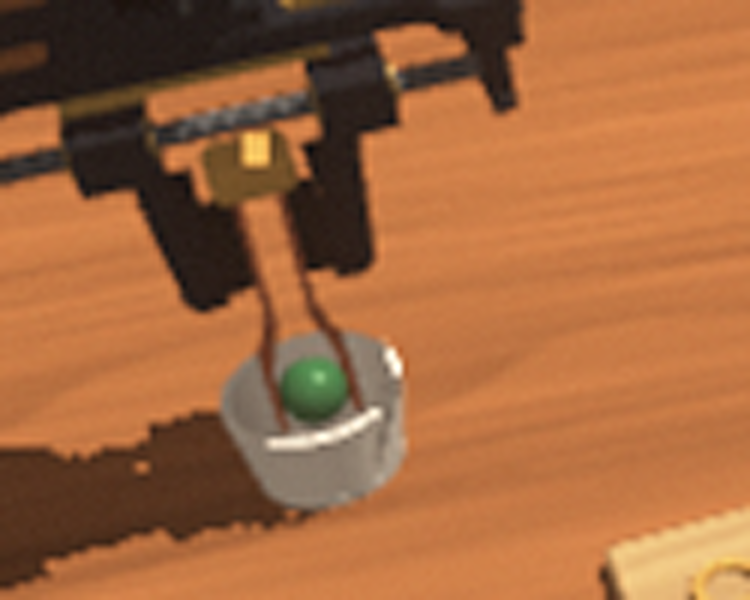

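The marble (314,388 in the crop) and jaws are centred in the mouth. I release to 47 mm, keeping hold of the tongs.

```bash
python3 -m creep '[0,0,0,0,0,0,0,0,0,0,0,0,0,0,0,0,0,0,0,0,0,0,0,0,0,0,0,0,0,0]' 47 20;python3 -m creep '[0,0,0,0,0,0,0,0,0,0,0,0]'
python3 - <<'E'
from h import *
go(.475,-.2033,.13,97)
S=load("scene")
cv2.imwrite("pics/c3.png",cv2.resize(S[0][140:240,90:215],(750,600),interpolation=cv2.INTER_CUBIC)[:,:,::-1])
E
```

```text
clock: 12.1
tool_pos: [0.4749, -0.2044, 0.0871]
eef_rot: [-0.061, 0.998, 0.001, 0.001]
contact_force: [0.4, -1.0, -0.8]
opening: 0.534
clock: 12.27
tool_pos: [0.475, -0.2044, 0.0873]
eef_rot: [-0.061, 0.998, 0.001, 0.001]
contact_force: [0.9, -0.1, -0.8]
opening: 0.536
clock 12.27 tcp [ 475.  -204.4   87.3] togo tool [ -0.2   1.2 -42.7] tooly yaw 97.0 tilt 0.11 F [ 0.9 -0.1 -0.8] op mm 47.2
rot [0.06 0.09 0.05]
```

View pics/c3.png

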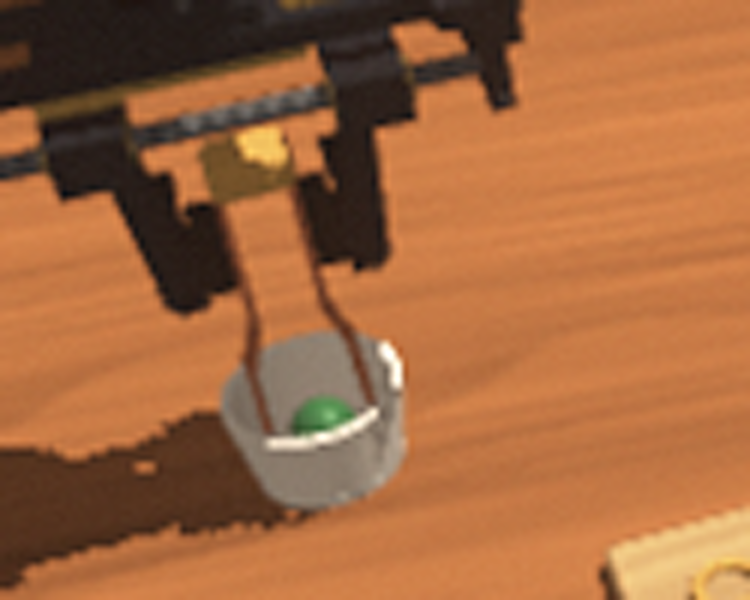

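The marble is in the cup at crop (323,415), free of the jaws. I lift straight up and return.

```bash
python3 -m creep '[0,0,-6,0,0,0,0,0,-14,0,0,0,0,0,-20,0,0,0,0,0,-22,0,0,0,0,0,-22,0,0,0]' >/dev/null; python3 -c "
from h import *
go(.539,.2665,.205,98)"
```

```text
clock 12.73 tcp [ 471.5 -203.2  171.3] togo tool [-125.1  457.9  -32.2] tooly yaw 97.1 tilt 0.59 F [ 0.4 -0.3 -1. ] op mm 46.9
rot [ 0.32 -0.49 -0.86]
```

```bash
python3 -m creep '[-4,15,-16,0,-0.4,-0.5,-7,25,-16,0,0,-0.4,-8,28,-3,0,0,0,-8,28,0,0,0,0,-8,28,0,0,0,0]' >/dev/null; python3 -m creep '[-8,28,0,0,0,0,-8,28,0,0,0,0,-8,28,0,0,0,0,-8,28,0,0,0,0,-8,28,0,0,0,0]' >/dev/null; python3 -c "
from h import *
go(.539,.2665,.205,98)"
```

```text
clock 13.57 tcp [512.9  68.7 217.6] togo tool [-49.9 193.2  12.1] tooly yaw 97.0 tilt 0.49 F [ 0.5  0.  -1.9] op mm 47.1
rot [-0.26  0.41 -1.01]
```

```bash
python3 -m creep '[-7,27,1,0,0,-0.5,-7,27,1,0,0,-0.5,-7,27,1,0,0,0,-7,27,1,0,0,0,-7,27,1,0,0,0]' >/dev/null; python3 -m creep '[-5,24,0,0,0,0,-5,16,0,0,0,0,0,0,0,0,0,0]' >/dev/null; python3 -c "
from h import *
go(.539,.2665,.15,98)"
```

```text
clock 14.23 tcp [530.4 266.1 215.7] togo tool [-8.  -1.1 65.8] tooly yaw 98.7 tilt 0.49 F [-0.5  1.3 -1.1] op mm 47.1
rot [0.11 0.47 0.68]
```

```bash
python3 -m creep '[-4,-1,10,0.1,0.4,0.6,-4,0,15,0,0,0,0,0,15,0,0,0,0,0,15,0,0,0,0,0,0,0,0,0]' >/dev/null; python3 -c "
from h import *
go(.539,.2665,.12,98)"
```

```text
clock 14.65 tcp [539.9 259.5 155.7] togo tool [-0.1  7.2 35.7] tooly yaw 97.8 tilt 0.31 F [ 0.1  0.9 -1.9] op mm 46.9
rot [-0.31 -0.06 -0.23]
```

```bash
python3 -m creep '[0,4,8,-0.3,0,-0.2,0,3,9,0,0,0,0,0,9,0,0,0,0,0,5,0,0,0,0,0,0,0,0,0]' >/dev/null
python3 - <<'E'
from h import *
go(.539,.2665,.12,98)
S=load("scene");s,t,R=state()
cv2.imwrite("pics/d1.png",cv2.resize(S[0][90:210,300:450],(750,600),interpolation=cv2.INTER_CUBIC)[:,:,::-1])
f=lambda p:((proj(*S[1:],p)-[300,90])*5).round()
print([f(atz(*load("top")[1:],u,.045)) for u in HC],[f(t+R@np.array([x,y,.0583])) for x in(-.012,.012) for y in(-.0165,.0165)])
E
```

```text
clock 15.07 tcp [539.7 261.4 120.2] togo tool [-0.   5.1  0.2] tooly yaw 97.6 tilt 0.29 F [ 0.  -0.4 -1.1] op mm 47.0
rot [-0.2  -0.22 -0.37]
[array([398., 454.]), array([240., 504.]), array([165., 437.]), array([320., 390.])] [array([265., 439.]), array([328., 420.]), array([234., 409.]), array([296., 391.])]
```

View pics/d1.png

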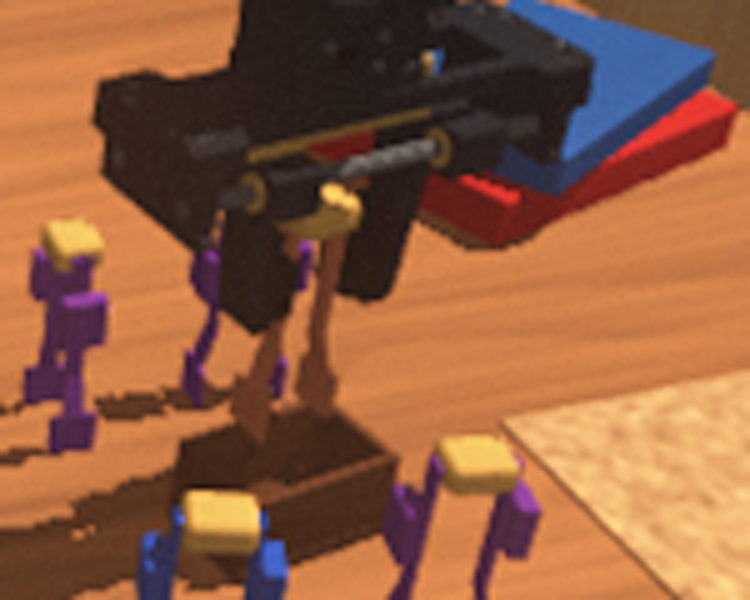

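```bash
python3 -m creep '[0,3,4,-0.1,-0.2,-0.3,0,1.5,5,0,0,0,0,0,0,0,0,0]' >/dev/null; python3 -c "
from h import *
go(.539,.266,.07,98)"
```

```text
clock 15.57 tcp [540.7 267.8 113.7] togo tool [ 2.2 -1.6 43.7] tooly yaw 98.0 tilt 0.33 F [-0.4  0.4 -0.4] op mm 47.0
rot [ 0.07  0.32 -0.04]
```

```bash
python3 -m creep '[1.5,-1,8,0,0.3,0,0,0,9,0,0,0,0,0,9,0,0,0,0,0,0,0,0,0]' >/dev/null; python3 -c "
from h import *
go(.539,.266,.068,98)"
```

```text
clock 15.9 tcp [539.2 266.9  85.1] togo tool [ 0.3 -0.9 17.1] tooly yaw 98.0 tilt 0.08 F [ 0.2 -0.4 -2.2] op mm 47.4
rot [0.07 0.01 0.  ]
```

```bash
python3 -m creep '[0,-0.6,6,0,0,0,0,0,6,0,0,0,0,0,3,0,0,0,0,0,0,0,0,0]' >/dev/null
python3 - <<'E'
from h import *
go(.539,.266,.065,98)
S=load("scene")
cv2.imwrite("pics/d2.png",cv2.resize(S[0][90:210,300:450],(750,600),interpolation=cv2.INTER_CUBIC)[:,:,::-1])
E
```

```text
clock 16.23 tcp [538.7 265.7  67.1] togo tool [-0.3  0.2  2.1] tooly yaw 98.0 tilt 0.11 F [-0.1  0.3 -0.8] op mm 46.9
rot [ 0.02 -0.11 -0.01]
```

View pics/d2.png

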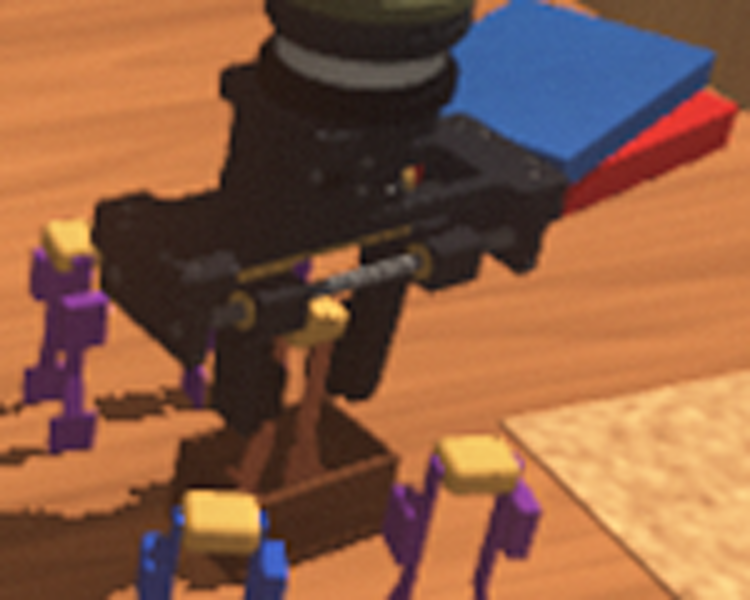

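The tongs are inside the pocket, with about 2 mm to the floor. I set them down and then open.

```bash
python3 -m creep '[0,0,1.5,0,0,0,0,0,1,0,0,0,0,0,0.5,0,0,0,0,0,0,0,0,0]'; python3 -c "
from h import *
go(.539,.266,.065,98)"
```

```text
clock: 16.62
tool_pos: [0.5394, 0.2662, 0.0649]
eef_rot: [-0.07, 0.998, 0.001, -0.0]
contact_force: [-0.2, -0.8, -1.5]
opening: 0.534
clock 16.62 tcp [539.4 266.2  64.9] togo tool [ 0.4 -0.2 -0.1] tooly yaw 98.0 tilt 0.07 F [-0.2 -0.8 -1.5] op mm 47.1
rot [ 0.07  0.   -0.01]
```

```bash
python3 -m creep '[0,0,1,0,0,0,0,0,1,0,0,0,0,0,0.5,0,0,0,0,0,0,0,0,0]'; python3 -c "
from h import *
go(.539,.266,.065,98)"
```

```text
clock: 16.95
tool_pos: [0.5407, 0.2666, 0.0643]
eef_rot: [-0.07, 0.998, 0.001, 0.002]
contact_force: [-0.1, -0.0, -1.6]
opening: 0.532
clock 16.95 tcp [540.7 266.6  64.3] togo tool [ 1.8 -0.3 -0.7] tooly yaw 98.0 tilt 0.21 F [-0.1 -0.  -1.6] op mm 46.9
rot [ 0.1   0.19 -0.02]
```

```bash
python3 -m creep '[1,0,2,0,0,0,0,0,1,0,0,0,0,0,0,0,0,0]'; python3 -c "
from h import *
go(.539,.266,.065,98)"
```

```text
clock: 17.2
tool_pos: [0.5408, 0.2667, 0.0624]
eef_rot: [-0.069, 0.998, 0.001, 0.003]
contact_force: [0.6, -0.6, -1.1]
opening: 0.531
clock 17.2 tcp [540.8 266.7  62.4] togo tool [ 1.9 -0.5 -2.6] tooly yaw 98.0 tilt 0.38 F [ 0.6 -0.6 -1.1] op mm 46.8
rot [ 0.13  0.36 -0.03]
```

```bash
python3 -m creep '[0.5,0,2,0,0,0,0,0,1,0,0,0,0,0,0,0,0,0,0,0,0,0,0,0]'; python3 -c "
from h import *
go(.539,.266,.065,98)"
```

```text
clock: 17.53
tool_pos: [0.541, 0.2669, 0.06]
eef_rot: [-0.07, 0.998, 0.002, 0.004]
contact_force: [-0.4, 0.0, 3.6]
opening: 0.53
clock 17.53 tcp [541.  266.9  60. ] togo tool [ 2.  -0.6 -5. ] tooly yaw 98.0 tilt 0.49 F [-0.4  0.   3.6] op mm 46.7
rot [ 0.15  0.47 -0.02]
```

Contact with the floor (+3.6 N). I open the fingers.

```bash
python3 -m creep '[0,0,-0.5,0,0,0,0,0,0,0,0,0,0,0,0,0,0,0,0,0,0,0,0,0,0,0,0,0,0,0]' 88; python3 -m creep '[0,0,0,0,0,0,0,0,0,0,0,0,0,0,0,0,0,0,0,0,0,0,0,0]'
python3 - <<'E'
from h import *
go(.539,.267,.06,98)
S=load("scene")
cv2.imwrite("pics/d3.png",cv2.resize(S[0][90:210,300:450],(750,600),interpolation=cv2.INTER_CUBIC)[:,:,::-1])
E
```

```text
clock: 17.95
tool_pos: [0.5399, 0.267, 0.059]
eef_rot: [-0.07, 0.998, 0.002, 0.003]
contact_force: [-0.5, -0.4, -0.2]
opening: 0.888
clock: 18.28
tool_pos: [0.5397, 0.2671, 0.0587]
eef_rot: [-0.07, 0.998, 0.002, 0.003]
contact_force: [-0.4, 0.0, 0.4]
opening: 0.998
clock 18.28 tcp [539.7 267.1  58.7] togo tool [ 0.7  0.  -1.3] tooly yaw 98.0 tilt 0.35 F [-0.4  0.   0.4] op mm 88.0
rot [ 0.17  0.31 -0.01]
```

View pics/d3.png

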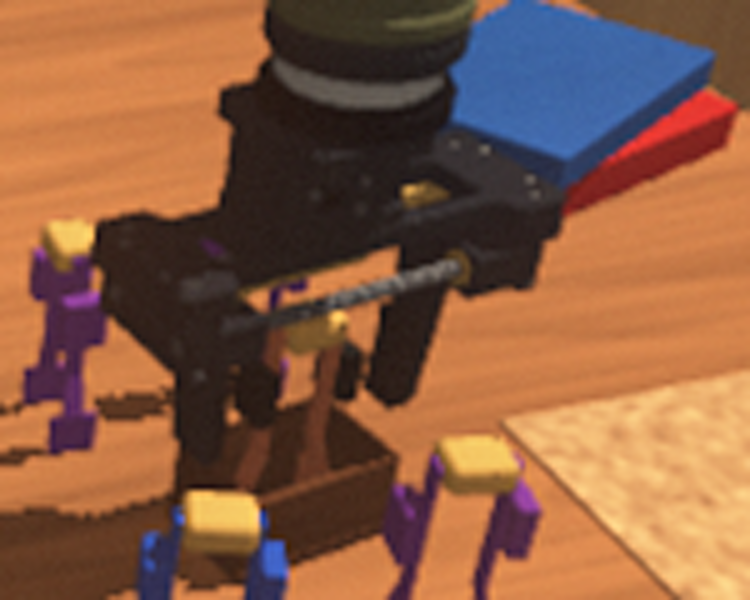

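The tongs stand free between the fingers. I back straight up, slowly.

```bash
python3 -m creep '[0,0,-6,0,0,0,0,0,-10,0,0,0,0,0,-12,0,0,0,0,0,-14,0,0,0,0,0,-14,0,0,0]'; python3 -m creep '[0,0,-16,0,0,0,0,0,-18,0,0,0,0,0,-18,0,0,0,0,0,-18,0,0,0,0,0,0,0,0,0]'; python3 -m creep '[-10,0,-18,0,0,0,-15,0,-18,0,0,0,0,0,-10,0,0,0,0,0,0,0,0,0,0,0,0,0,0,0]'
python3 - <<'E'
from h import *
go(.539,.267,.2,98)
S=load("scene");T=load("top")
cv2.imwrite("pics/e1.png",np.hstack([cv2.resize(S[0][110:210,300:400],(400,400),interpolation=cv2.INTER_CUBIC),cv2.resize(S[0][180:240,110:170],(400,400),interpolation=cv2.INTER_CUBIC)])[:,:,::-1])
cv2.imwrite("pics/e1t.png",T[0][:,:,::-1])
for n in("scene","top"):
  for t in("tongs_grip","green_marble_center","cup_rim"):print(n,t,[(d["xy"],round(d["score"],2)) for d in find_in(t,n)])
E
```

```text
clock: 18.75
tool_pos: [0.5379, 0.266, 0.1171]
eef_rot: [-0.07, 0.998, 0.0, 0.0]
contact_force: [0.4, 1.2, -0.1]
opening: 0.999
clock: 19.17
tool_pos: [0.5392, 0.2672, 0.2]
eef_rot: [-0.07, 0.998, 0.003, 0.005]
contact_force: [1.1, 0.2, 0.1]
opening: 0.999
clock: 19.58
tool_pos: [0.5624, 0.2698, 0.2511]
eef_rot: [-0.07, 0.997, 0.003, 0.005]
contact_force: [0.2, -0.8, -0.2]
opening: 0.999
clock 19.58 tcp [562.4 269.8 251.1] togo tool [24.2  0.2 50.8] tooly yaw 98.1 tilt 0.71 F [ 0.2 -0.8 -0.2] op mm 88.0
rot [0.3  0.64 0.08]
scene tongs_grip [([395.4, 190.3], 0.94), ([311.0, 155.0], 0.87), ([342.7, 196.3], 0.78), ([363.3, 166.4], 0.57)]
scene green_marble_center []
scene cup_rim [([140.9, 203.2], 0.95)]
top tongs_grip [([153.2, 195.2], 0.73), ([143.6, 148.0], 0.65), ([180.5, 245.3], 0.5), ([196.5, 151.7], 0.49)]
top green_marble_center []
top cup_rim [([360.7, 228.0], 0.76)]
```

View pics/e1.png

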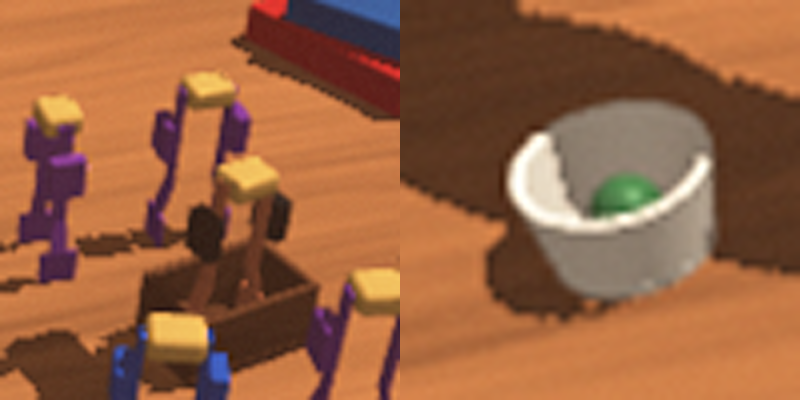

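View pics/e1t.png

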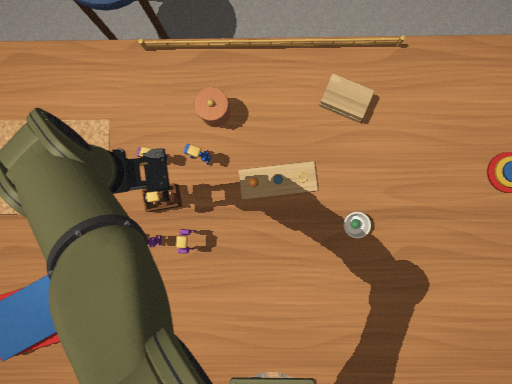

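The marble is in the cup at top (356,224). The cup is upright and unmoved. The tongs stand upright in the holder at scene (362,155), and the gripper is well clear. I hand in.

```bash
python3 -m creep '[0,0,0,0,0,0,0,0,0,0,0,0,0,0,0,0,0,0]'; python3 -c "
from plant import *
print(finish_job())"
```

```text
clock: 20.23
tool_pos: [0.562, 0.2699, 0.2497]
eef_rot: [-0.071, 0.997, 0.003, 0.004]
contact_force: [-0.1, -0.3, -1.1]
opening: 1.0
the job is handed in; nothing more can be done
None
```

I carried the green marble into the white cup with the copper tongs, put the tongs back in the teak holder, and handed the job in at about 20 s. No verdict was reported.

**Last pictures:**
- The marble lies near the cup's centre, and its seat on the tray is empty.
- The cup is upright where it stood.
- The tongs stand upright in the holder, with the gripper open and about 0.19 m above its grasp height.

**Checks that disagreed:**
- In the last pictures the detector did not find the marble in either view. I confirmed it by eye.
- The scene camera read 1 to 2 pixels off the top camera, so I mostly relied on the top view.
- With the marble gripped, the opening read 35.5 mm instead of the expected 38 mm, though the grip held.
- When I set the tongs down, floor contact came about 4 mm lower than I had calculated. They probably slipped slightly in the grip.

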